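Set up a logger reader: lid to angle, zero the dial, load the loggers, start

ROBOT

A 6-joint arm with a two-finger parallel gripper is mounted at the origin on the work surface. World frame = base frame: x ahead of the robot, y to its left, z up, the work surface at z = 0. Lengths are in m, angles in rad, forces in N, time in s.
With the tool pointing down it reaches from about 0.275 to 1 m from the base axis. Payload 8.4 kg.
Tool frame: the origin (TCP) lies on the centre line of the jaws, within the pads' length; the fingertips stand 17 mm ahead of it and the grasp point (between the pads) lies 2 mm behind it (bot.tcp_to_tips is the y of the fingertips in the tool frame, in m); y points along the fingers, z is the direction in which the jaws open and shut, and the axes are right-handed (so a half turn about y gives the same grasp; the last joint's range is limited). The gripper opens to 85 mm and grips with 20 to 120 N. Pads are 22 mm wide; open, the fingers measure 114 mm over their backs; the gripper's body (76 mm by 85 mm) begins 54 mm behind the grasp point. The pads swing forward as they close: fully open they stand 13 mm farther back than shut.
Start: joints at [-1.145, 0.353, 1.633, -0, 1.155, -0.002], TCP at [0.259, -0.569, 0.248] pointing down, gripper open.
Joint ranges: [-2.63, 2.63], [-0.92, 2.1], [0.06, 2.66], [-1.3, 4.44], [0, 2.69], [-3.02, 3.02]. Speed limits (rad/s): [2.22, 2.22, 2.79, 3.14, 3.14, 3.14].

INTERFACE

Orientations are given as a unit quaternion [x, y, z, w].
In Python, from workcell import bot, hand, kinematics, get_obs, vision, hand_in gives the robot as it stands. The module is installed in compiled form; this text tells all that it offers. Calls block until the motion is done:
- bot.reach(position, orientation): joint-space move of the TCP to a pose.
- bot.servo_line(position, ori=None, velocity=0.15): straight line of the TCP; ori=None keeps the orientation; velocity is the mean speed in m/s.
- bot.goto_joints(angles): joint-space move.
- hand.move_gripper(opening, strength=None): finger opening in m; strength is the grip in N (None keeps the last); returns when the fingers have stopped.
- bot.dwell(seconds).
- kinematics.solve_ik(position, orientation): joint angles nearest the present ones, or None.
- get_obs(): the state.
- vision.read_camera(name): name is "side" or "top"; returns a dict with "frame" (480x640x3 uint8, red, green, blue), "intrinsics" (3x3 intrinsics, pixels), "view" (4x4, takes a point from world to camera coordinates). Camera axes: x right, y down, z forward; pixel columns grow to the right and rows downward; lengths in m; the calibration is good to about 2 mm. A picture is of the moment at which its call begins. There is no depth.
A pose or a line that the arm cannot do raises bot.IKError and nothing moves.
- hand_in(): hands the job in, once; it reports no verdict.
The state is a dict: "time_s": time; "joint_pos": joint angles; "joint_vel": joint speeds; "joint_efforts": joint torques, N m; "position": TCP position; "orientation": TCP orientation; "wrist_force": force on the tool from outside, world axes, zero at the start; "ft_torque": the same for the moment, N m; "gripper_width": finger opening in m.
Only numpy, scipy, OpenCV 4.12 (cv2) and the standard library are available. Lean on these libraries where they do the work, as an engineer would, in place of code of your own. Each camera call takes 0.05 s, during which the arm holds its last target.

TASK

Set up the logger reader for a run: raise its display lid by the handle to 105 degrees (a little past upright, at the long tick) and let go, then turn the dial on the control box until its pointer reads zero. Then move every logger from the pocket tray into the reader's dish, each lying on the dish floor and none stacked, and when all are in, press the start button down. Finish with the lid still at 105 degrees, the dial still at zero and all loggers in the dish, and leave the bottles, stoppers, beaker and meter where they are.

Things in the scene. Friction and masses are not known exactly. Their poses are not given: they have to be found in the camera images.
- reader: Logger reader: aluminium case 170 x 260 x 48 mm (x, y, z), fixed to the bench. Origin: centre of its underside; z up, x away from the operator towards the hinge. Its top has a black-floored dish, hidden while the lid is shut. A white protractor plate at the +y end of the hinge has a tick every 15 degrees of lid opening and a long tick at 105 degrees.
- dish (a point): Centre of the dish floor, 42 mm above the bench and 15 mm nearer the operator than the case's centre; axes as the reader's. The dish is a 6 mm deep rectangular recess, 100 mm along x and 160 mm along y.
- lid (a joint): Opening angle of the reader's grey display lid in rad: 0 shut, pi/2 upright, grows as it opens away from the operator, stop at 2.4. The hinge is stiff: the lid stays where it is left; about 4 N at the handle moves it. The lid is a plate 155 mm long from the hinge, 250 mm wide, 12 mm thick; screen on its underside. It starts shut or a few degrees ajar.
- lid_handle (a point): Middle of the lid's handle, a round steel bar of 10 mm diameter and 90 mm long, parallel to the hinge, held by two side arms (at its ends) 38 mm out beyond the lid's free edge and in the lid's plane, so that there is a 33 mm gap between bar and lid. With the lid shut the bar is about 55 mm above the bench.
- lid_hinge (a point): Middle of the lid's hinge axis, which runs along the reader's y, 80 mm beyond the case's centre and 49.5 mm above the bench. The handle bar's centre lies 193 mm from it along the lid and 6 mm above the lid's underside plane through the axis.
- control: Control box, grey, 130 x 180 x 50 mm, fixed to the bench to the left or right of the reader. Origin: centre of its underside; z up. On its top: a round white scale with the black dial knob (35 mm to -y of the centre) and the start button (60 mm to +y). The scale's zero is the one thick tick, straight towards the box's +x (away from the operator).
- dial (a joint): Angle of the dial knob in rad: 0 when its white pointer reads zero (towards the box's +x), positive clockwise from above, stops at +-2.6; stays where it is left (friction 0.05 N m). Starts well off zero on the clockwise side. A round skirt 58 mm across carries a bar grip 48 mm long, 14 mm wide, 30 mm high, lying along the pointer; top 91 mm above the bench.
- dial_grip (a point): On the knob's turning axis, 80 mm above the bench, 10 mm below the top of the bar grip; axes turn with the knob, x along the bar in the pointer's direction.
- start (a joint): Travel of the start button in m: 0 up, 0.006 fully down (about 5 N); it springs back up.
- start_top (a point): Centre of the top of the start button, a round grey spring button 28 mm across, its top 72 mm above the bench, in a black collar on the control box.
- tray: White pocket tray, 120 x 170 x 20 mm, fixed to the bench on the other side of the reader. Origin: centre of its underside. Six pockets, 28 x 18 mm and 6 mm deep, long side along its x, at x = +-25 mm and y = -50, 0, 50 mm.
- logger1: Temperature logger: small steel block 26 x 16 x 14 mm (x, y, z) with a thin black band round it, 30 g. Origin: centre of its underside. At first it lies in a pocket of the tray, standing 8 mm proud. Three to five loggers are present.
- logger2: Temperature logger: small steel block 26 x 16 x 14 mm (x, y, z) with a thin black band round it, 30 g. Origin: centre of its underside. At first it lies in a pocket of the tray, standing 8 mm proud. Three to five loggers are present.
- logger3: Temperature logger: small steel block 26 x 16 x 14 mm (x, y, z) with a thin black band round it, 30 g. Origin: centre of its underside. At first it lies in a pocket of the tray, standing 8 mm proud. Three to five loggers are present.
- logger4: Temperature logger: small steel block 26 x 16 x 14 mm (x, y, z) with a thin black band round it, 30 g. Origin: centre of its underside. At first it lies in a pocket of the tray, standing 8 mm proud. Three to five loggers are present.
- logger5: Temperature logger: small steel block 26 x 16 x 14 mm (x, y, z) with a thin black band round it, 30 g. Origin: centre of its underside. At first it lies in a pocket of the tray, standing 8 mm proud. Three to five loggers are present.
- bottle: Bystander, to be left alone: amber bottle with black cap, 52 mm across, 100 mm high. Origin: centre of its underside.
- jar: Bystander, to be left alone: small glass jar with black cap, 48 mm across, 55 mm high. Origin: centre of its underside.
- stopper1: Bystander, to be left alone: black stopper, 34 mm across, 28 mm high. Origin: centre of its underside.
- stopper2: Bystander, to be left alone: black stopper, 34 mm across, 28 mm high. Origin: centre of its underside.
- meter: Bystander, to be left alone: white handheld meter, 150 x 66 x 28 mm. Origin: centre of its underside.
- beaker: Bystander, to be left alone: glass beaker, 64 mm across, 80 mm high. Origin: centre of its underside.

How it is judged:
By the outcome, as a careful person would: the job done as asked, in the order asked, and still so for the second after the job is handed in, with the robot touching nothing.
Of logger1, logger2, logger3, logger4, logger5 only 3 to 5 are there at a start; the rules pass over those that are not, and their reading is None.
At some moment in a run one of logger1, logger2, logger3, logger4, logger5 may be knocked a few centimetres aside while the robot is not near it.
Once in a run the grip may slacken for a moment while it holds something.
It also fails if it takes over 210 s, if anything falls off the work surface, if the arm or the gripper's body presses on something with over 40 N, if the wrist force passes 120 N, or if a joint passes its speed limit or range.

## Working session

There is one attempt and no reset: what is moved stays moved. The work goes in short steps, each a Python script; the robot and the scene stay as the last script left them, time stands still between calls to the robot, and variables do not carry over. Pictures are saved under pics/ and viewed, and the job is handed in when it is done.

```bash
ls; mkdir -p pics; python3 - <<'E'
from workcell import bot,hand,kinematics,get_obs,vision
import cv2,numpy as np
o=get_obs();print(o)
print(bot.tcp_to_tips)
for n in("top","side"):
    c=vision.read_camera(n);cv2.imwrite(f"pics/{n}0.png",c["frame"][:,:,::-1]);print(n,c["intrinsics"],c["view"])
E
```

```text
pics
{'time_s': 0.0, 'joint_pos': array([-1.14540450e+00,  3.53670068e-01,  1.63415262e+00, -7.54775167e-06,
        1.15516978e+00, -2.41692196e-03]), 'joint_vel': array([-8.62497523e-04, -1.01999397e-03, -2.36024933e-03, -5.90446034e-05,
        5.82954009e-04,  8.07939067e-04]), 'joint_efforts': array([ 2.03945478e-03, -6.05245256e+01, -3.42065656e+01,  9.13294434e-05,
        9.36351833e-03, -1.45862185e-05]), 'position': array([ 0.25909956, -0.56826451,  0.24754005]), 'orientation': array([-0.15020973,  0.69147448, -0.69050774,  0.14999718]), 'wrist_force': array([0.01810716, 0.03878646, 0.40999033]), 'ft_torque': array([0.0141204 , 0.00189663, 0.00071146]), 'gripper_width': 0.08504833991908665}
0.017
top [[545.16168931   0.         324.08262068]
 [  0.         545.16168931 239.17244143]
 [  0.           0.           1.        ]] [[ 2.27015780e-02 -9.99607302e-01 -1.64280490e-02  1.01570315e-03]
 [-9.97255508e-01 -2.14837627e-02 -7.08512447e-02  5.36417966e-01]
 [ 7.04704852e-02  1.79913974e-02 -9.97351603e-01  1.18493226e+00]
 [ 0.00000000e+00  0.00000000e+00  0.00000000e+00  1.00000000e+00]]
side [[503.38278287   0.         321.17387101]
 [  0.         503.38278287 245.23103606]
 [  0.           0.           1.        ]] [[-0.93385975 -0.35740229  0.01302203  0.48947165]
 [-0.277367    0.70078814 -0.65723932  0.20703102]
 [ 0.22577316 -0.61738123 -0.75356944  1.28426086]
 [ 0.          0.          0.          1.        ]]
```

View pics/top0.png

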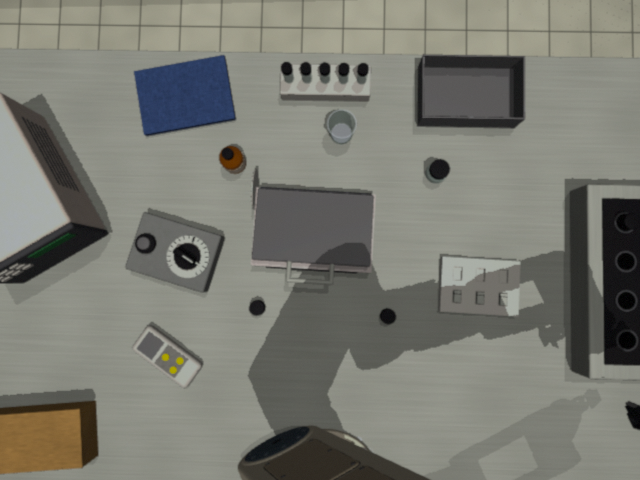

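View pics/side0.png

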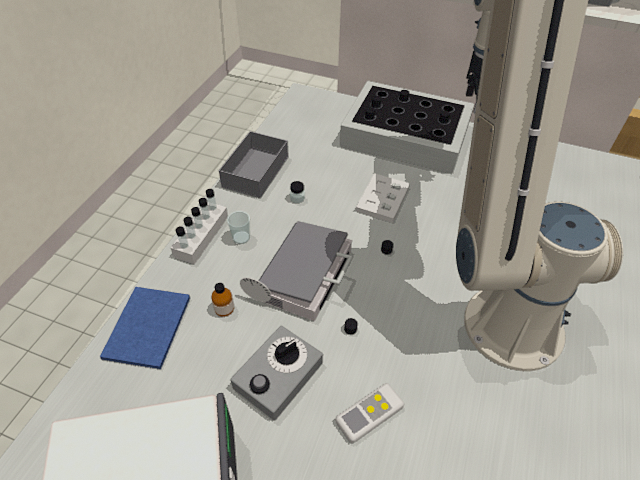

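The top view shows the reader around (313,230), the control box at (175,252), the tray at (480,287), and stoppers at (257,307) and (388,316). I'll enlarge these areas.

```bash
cat > h.py <<'E'
from workcell import bot,hand,kinematics,get_obs,vision,hand_in
import cv2,numpy as np
from scipy.spatial.transform import Rotation as R
def cam(n): return vision.read_camera(n)
def proj(c,p):
    q=c["view"]@np.append(p,1.); k=c["intrinsics"]@(q[:3]/q[2]); return k[:2]
def ray(c,uv):
    V=c["view"]; d=V[:3,:3].T@(np.linalg.inv(c["intrinsics"])@[uv[0],uv[1],1.]); o=-V[:3,:3].T@V[:3,3]; return o,d
def onz(c,uv,z):
    o,d=ray(c,uv); return o+d*(z-o[2])/d[2]
def tri(c1,u1,c2,u2):
    o1,d1=ray(c1,u1);o2,d2=ray(c2,u2);d1/=np.linalg.norm(d1);d2/=np.linalg.norm(d2)
    s=np.linalg.lstsq(np.c_[d1,-d2],o2-o1,rcond=None)[0]
    a,b=o1+s[0]*d1,o2+s[1]*d2; return (a+b)/2,np.linalg.norm(a-b)
def crop(f,x0,y0,x1,y1,k,name):
    im=cv2.resize(f[y0:y1,x0:x1],None,fx=k,fy=k,interpolation=cv2.INTER_CUBIC)
    cv2.imwrite(f"pics/{name}.png",im[:,:,::-1])
E
python3 - <<'E'
from h import *
t=cam("top");s=cam("side")
crop(t["frame"],120,150,280,270+0,5,"t_ctl0b") if 0 else None
crop(t["frame"],115,200,235,300,6,"c_ctl")
crop(t["frame"],240,160,390,300,5,"c_rd")
crop(t["frame"],430,240,530,325,7,"c_tray")
crop(s["frame"],230,210,370,320,5,"c_srd")
E
```

```text
(no output)
```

View pics/c_ctl.png

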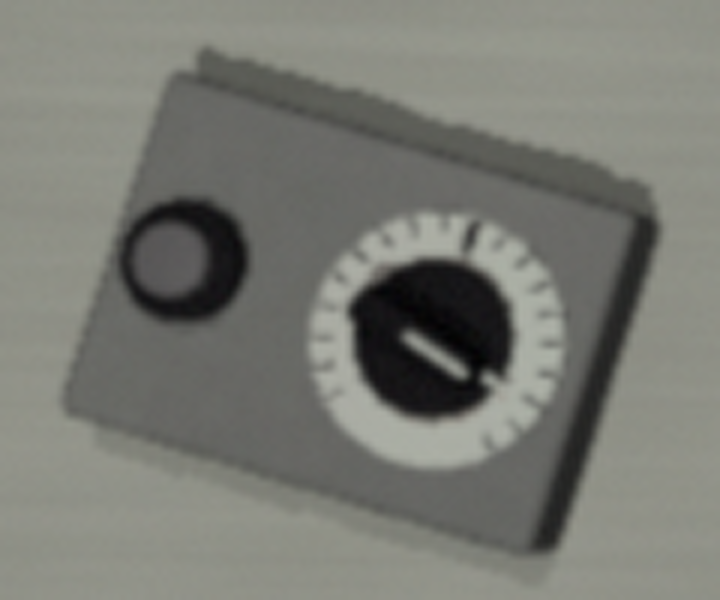

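View pics/c_rd.png

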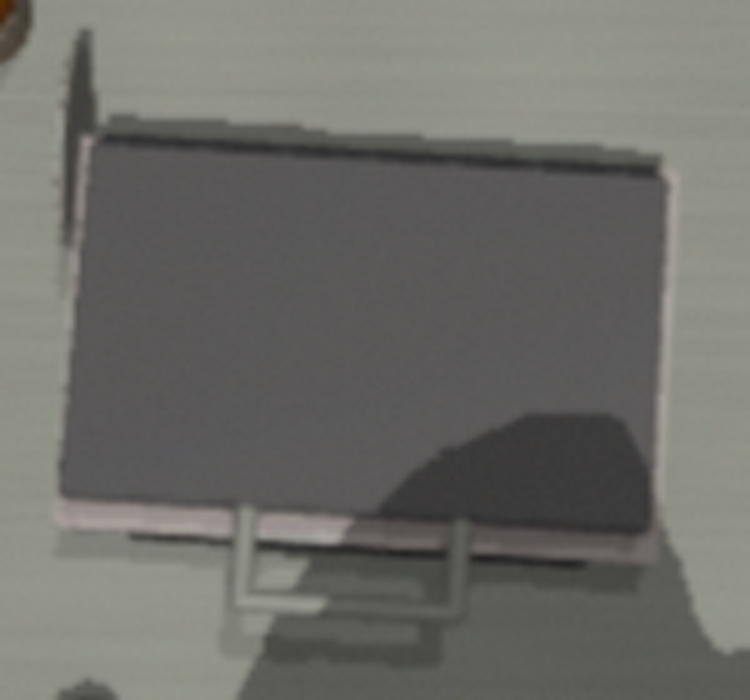

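View pics/c_tray.png

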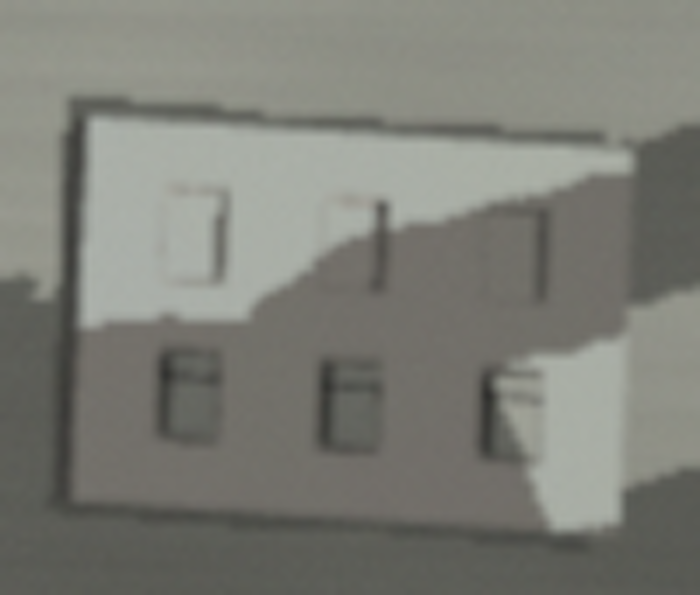

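View pics/c_srd.png

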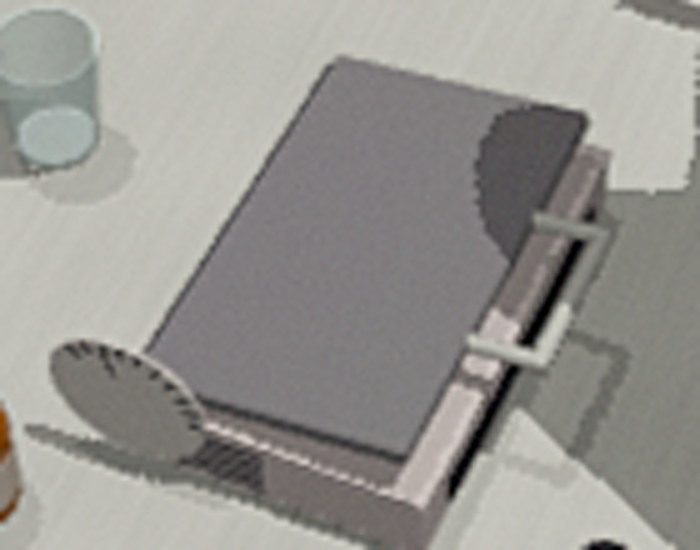

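Three loggers stand in the tray's front row, at crop pixels (190,398), (350,407) and (512,415). The back row is empty. Next I'll compute the poses.

```bash
python3 - <<'E'
from h import *
t=cam("top");s=cam("side")
np.set_printoptions(precision=4,suppress=True)
def P(x0,y0,k,u,z): return onz(t,(x0+(u[0]+.5)/k-.5,y0+(u[1]+.5)/k-.5),z)
def quad(c,name):
    c=np.array(c)[:,:2]; ctr=c.mean(0)
    print(name,ctr,"sides",[np.linalg.norm(c[i]-c[(i+1)%4]) for i in range(4)])
    for a,b in((3,0),(2,1)): d=c[b]-c[a];print("  x-yaw",np.degrees(np.arctan2(d[1],d[0])))
    for a,b in((1,0),(2,3)): d=c[b]-c[a];print("  y-yaw",np.degrees(np.arctan2(-d[0],d[1])))
quad([P(115,200,6,u,.05) for u in[(180,72),(640,216),(538,550),(66,412)]],"ctl")
quad([P(430,240,7,u,.02) for u in[(87,114),(634,149),(621,528),(68,503)]],"tray")
quad([P(240,160,5,u,.048) for u in[(87,135),(677,172),(655,562),(57,527)]],"case")
print("dial scale c",P(115,200,6,(437,340),.052), "grip top", [P(115,200,6,u,.091) for u in((404,335),(466,376))])
print("button",P(115,200,6,(170,260),.072))
for u in[(190,398),(350,407),(512,415)]: print("log",P(430,240,7,u,.028))
# handle bar corners top & side
for a,b in(((240,603),(560,345)),((458,612),(608,232))):
    print("bar end",tri(t,(240+a[0]/5,160+a[1]/5),s,(230+b[0]/5,210+b[1]/5)), P(240,160,5,a,.055))
E
```

```text
ctl [0.5003 0.3359] sides [np.float64(0.17571182314675277), np.float64(0.12470637127009664), np.float64(0.17800224608976378), np.float64(0.12869766231063132)]
  x-yaw -16.019119845867923
  x-yaw -14.985722059404875
  y-yaw -16.075415671474435
  y-yaw -14.78334056461612
tray [ 0.4417 -0.3295] sides [np.float64(0.17055031158484524), np.float64(0.1177922701203208), np.float64(0.1711098710901622), np.float64(0.12135151018663452)]
  x-yaw -2.3573748927248226
  x-yaw -2.101471450939703
  y-yaw -2.4152766126161684
  y-yaw -1.2228156733834024
case [0.5553 0.0362] sides [np.float64(0.25667701214389416), np.float64(0.16887038085659523), np.float64(0.2574895004213826), np.float64(0.17071722908975062)]
  x-yaw -2.5466182402535926
  x-yaw -2.2740434210397926
  y-yaw -2.469420213619529
  y-yaw -2.0582776537877194
dial scale c [0.4908 0.3055 0.052 ] grip top [array([0.4909, 0.3066, 0.091 ]), array([0.4772, 0.2844, 0.091 ])]
button [0.5163 0.3961 0.072 ]
log [ 0.4175 -0.2775  0.028 ]
log [ 0.4158 -0.3268  0.028 ]
log [ 0.4145 -0.3766  0.028 ]
bar end (array([0.4407, 0.0835, 0.0895]), np.float64(0.006244564699850666)) [0.4443 0.0881 0.055 ]
bar end (array([ 0.4417, -0.006 ,  0.0773]), np.float64(0.0005026849995267787)) [ 0.4426 -0.005   0.055 ]
```

```bash
python3 - <<'E'
from h import *
t=cam("top");s=cam("side")
crop(s["frame"],310,235,370,295,10,"c_sbar")
crop(t["frame"],275,255,345,295,10,"c_tbar")
E
```

```text
(no output)
```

View pics/c_sbar.png

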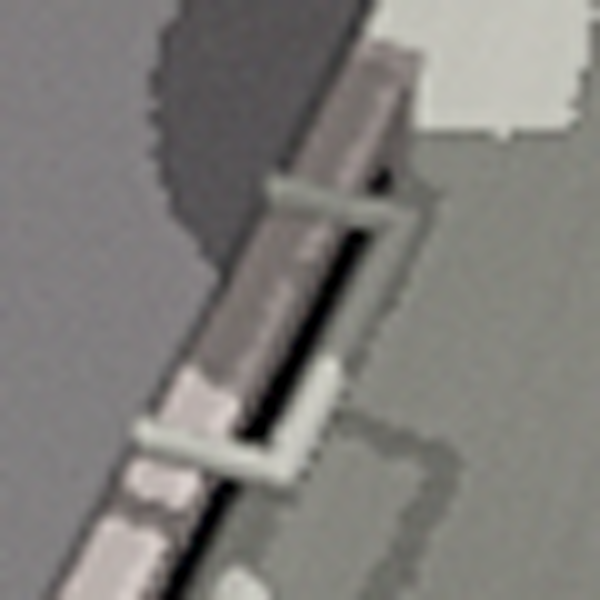

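View pics/c_tbar.png

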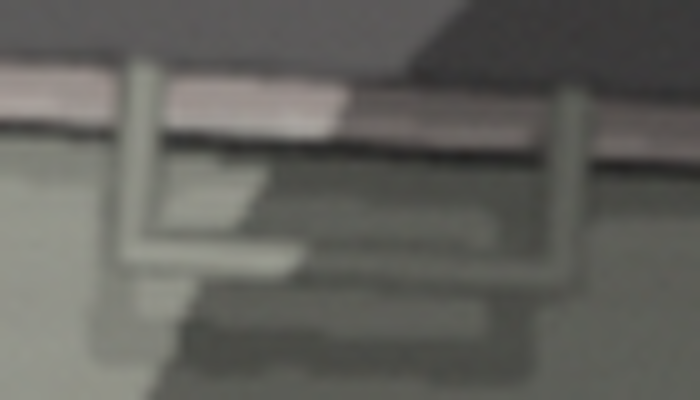

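```bash
python3 - <<'E'
from h import *
np.set_printoptions(precision=4,suppress=True)
t=cam("top");s=cam("side")
f=lambda o,u:(o[0]+(u[0]+.5)/10-.5,o[1]+(u[1]+.5)/10-.5)
for a,b in(((135,250),(288,458)),((562,271),(405,220))):
    print(tri(t,f((275,255),a),s,f((310,235),b)))
yaw=np.radians(-2.3);c=np.array([.5553,.0362]);ex=np.array([np.cos(yaw),np.sin(yaw)])
h=c+.08*ex;print("hinge",h)
th=np.radians(105)
# 6mm above underside
def bar(th): r=-.193*np.cos(th)+.006*np.sin(th);z=.0495+.193*np.sin(th)+.006*np.cos(th);return r,z
for d in(0,5,8,105):r,z=bar(np.radians(d));print(d,h+r*ex,z)
# tool-down orientation check: R columns
print(R.from_quat(get_obs()["orientation"]).as_matrix())
E
```

```text
(array([0.4461, 0.0849, 0.0824]), np.float64(0.0004874098472339297))
(array([ 0.4443, -0.0039,  0.0778]), np.float64(0.0015946982518669187))
hinge [0.6352 0.033 ]
0 [0.4424 0.0407] 0.0555
5 [0.4436 0.0407] 0.0722982265388485
8 [0.4451 0.0406] 0.08230201689774205
105 [0.6909 0.0308] 0.23437077020317507
[[-0.9099 -0.      0.4149]
 [-0.4149  0.0001 -0.9099]
 [ 0.     -1.     -0.0001]]
```

```bash
cat >> h.py <<'E'
def down(phi):
    c,s=np.cos(phi),np.sin(phi)
    return R.from_matrix(np.array([[s,0,c],[-c,0,s],[0,-1,0]])).as_quat()
YAW=np.radians(-2.3);RC=np.array([.5553,.0362]);EX=np.array([np.cos(YAW),np.sin(YAW)]);EY=np.array([-EX[1],EX[0]])
HG=RC+.08*EX
def barp(deg):
    th=np.radians(deg);r=-.193*np.cos(th)+.006*np.sin(th);z=.0495+.193*np.sin(th)+.006*np.cos(th)
    return np.append(HG+r*EX+.006*EY,z)   # .006: measured y offset handled below
def st(): 
    o=get_obs();print("t%.1f"%o["time_s"],"p",o["position"].round(4),"F",o["wrist_force"].round(1),"w %.4f"%o["gripper_width"],"q",o["joint_pos"].round(2));return o
E
python3 - <<'E'
from h import *
for phi in(YAW,YAW+np.pi):
    for p in([.445,.0405,.22],[.445,.0405,.078],[.69,.031,.234],[.69,.031,.4]): print(phi,p,kinematics.solve_ik(p,down(phi)))
for d in range(0,360,30): print(d,kinematics.solve_ik([.49,.304,.08],down(np.radians(d))) )
E
```

```text
-0.04014257279586958 [0.445, 0.0405, 0.22] [ 8.74042753e-02  1.05804743e-01  2.02781475e+00 -4.44089210e-16
  1.00797316e+00  1.27546848e-01]
-0.04014257279586958 [0.445, 0.0405, 0.078] [ 8.74042753e-02  3.39688737e-01  2.14026073e+00 -4.44089210e-16
  6.61643186e-01  1.27546848e-01]
-0.04014257279586958 [0.69, 0.031, 0.234] [ 4.27256202e-02  4.66584929e-01  1.49338693e+00 -4.44089210e-16
  1.18162080e+00  8.28681930e-02]
-0.04014257279586958 [0.69, 0.031, 0.4] [ 4.27256202e-02  3.65177598e-01  1.28792429e+00 -4.44089210e-16
  1.48849077e+00  8.28681930e-02]
3.1014500807939234 [0.445, 0.0405, 0.22] [ 8.74042753e-02  1.05804743e-01  2.02781475e+00 -4.44089210e-16
  1.00797316e+00 -3.01404581e+00]
3.1014500807939234 [0.445, 0.0405, 0.078] [ 8.74042753e-02  3.39688737e-01  2.14026073e+00 -4.44089210e-16
  6.61643186e-01 -3.01404581e+00]
3.1014500807939234 [0.69, 0.031, 0.234] None
3.1014500807939234 [0.69, 0.031, 0.4] None
0 [ 5.52689234e-01  4.89324191e-01  1.86313184e+00 -4.44089210e-16
  7.89136618e-01  5.52689234e-01]
30 [ 5.52689234e-01  4.89324191e-01  1.86313184e+00 -4.44089210e-
[... 270 characters left out ...]
191e-01  1.86313184e+00 -4.44089210e-16
  7.89136618e-01 -1.54170587e+00]
150 [ 5.52689234e-01  4.89324191e-01  1.86313184e+00 -4.44089210e-16
  7.89136618e-01 -2.06530464e+00]
180 [ 5.52689234e-01  4.89324191e-01  1.86313184e+00 -4.44089210e-16
  7.89136618e-01 -2.58890342e+00]
210 None
240 [ 5.52689234e-01  4.89324191e-01  1.86313184e+00 -4.44089210e-16
  7.89136618e-01  2.64708434e+00]
270 [ 5.52689234e-01  4.89324191e-01  1.86313184e+00 -4.44089210e-16
  7.89136618e-01  2.12348556e+00]
300 [ 5.52689234e-01  4.89324191e-01  1.86313184e+00 -4.44089210e-16
  7.89136618e-01  1.59988678e+00]
330 [ 5.52689234e-01  4.89324191e-01  1.86313184e+00 -4.44089210e-16
  7.89136618e-01  1.07628801e+00]
```

```bash
sed -i 's/+.006\*EY,z)   #.*/,z)/' h.py; python3 - <<'E'
from h import *
q=down(YAW)
bot.reach([.445,.0405,.22],q)
hand.move_gripper(.026,20); st()
bot.servo_line([.445,.0405,.079],velocity=.1); st()
hand.move_gripper(.0,20); st()
t=cam("top");s=cam("side")
crop(t["frame"],230,160,390,300,5,"g1t");crop(s["frame"],280,180,400,280,6,"g1s")
E
```

```text
t3.4 p [0.445  0.0405 0.22  ] F [-0.5 -0.2 -0.4] w 0.0262 q [ 0.09  0.11  2.03 -0.    1.01  0.13]
t4.9 p [0.4454 0.0405 0.0794] F [ 0.5 -0.5  1. ] w 0.0258 q [ 0.09  0.34  2.14 -0.    0.66  0.13]
t5.2 p [0.4451 0.0405 0.0793] F [-0.5  0.2  0.6] w 0.0091 q [0.09 0.34 2.14 0.   0.66 0.13]
```

View pics/g1s.png

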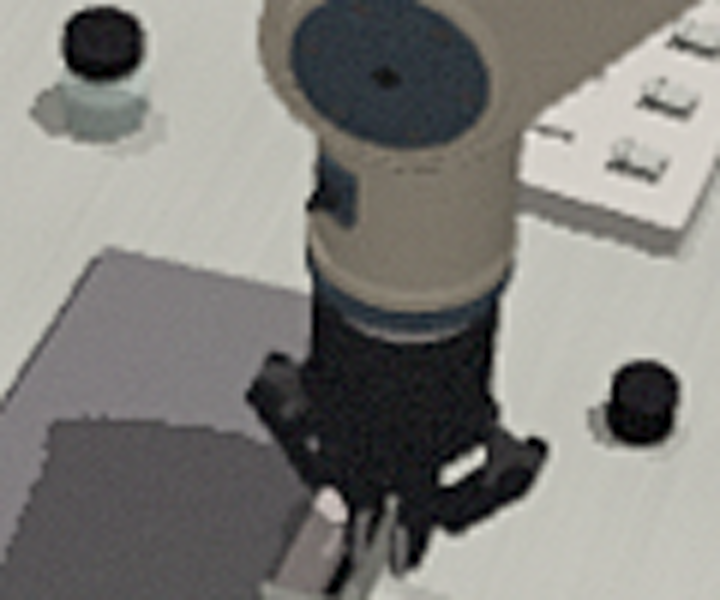

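The side view shows the fingers closed on the bar, and the 9.1 mm width agrees with the 10 mm bar. I'll swing the lid along the arc.

```bash
python3 - <<'E'
from h import *
for d in list(np.arange(13,105,7.))+[105]:
    p=barp(d);p[2]-=.001
    bot.servo_line(p,velocity=.12)
    o=get_obs();print(d,o["wrist_force"].round(1),"%.4f"%o["gripper_width"])
st()
t=cam("top");s=cam("side")
crop(t["frame"],200,80,440,300,3,"g2t");crop(s["frame"],200,130,400,320,4,"g2s")
E
```

```text
13.0 [-1.7 -0.5  1.4] 0.0091
20.0 [-4.  -0.3  3. ] 0.0091
27.0 [-7.6 -0.9  5.2] 0.0091
34.0 [-11.7   1.1   9.2] 0.0090
41.0 [-17.8   1.2  15.2] 0.0090
48.0 [-21.3  -0.7  25.4] 0.0088
55.0 [-17.4  -0.5  29.5] 0.0090
62.0 [-11.5  -1.2  24.8] 0.0093
69.0 [-4.8 -2.  17.8] 0.0092
76.0 [-0.9 -1.3 12.3] 0.0092
83.0 [ 0.7 -1.   8.7] 0.0089
90.0 [ 2.1 -1.4  6. ] 0.0090
97.0 [ 3.2 -1.8  4.8] 0.0093
104.0 [ 2.5 -1.   3.4] 0.0089
105 [ 0.9 -0.9  2.9] 0.0095
t10.4 p [0.6907 0.0307 0.2334] F [ 0.9 -0.9  2.9] w 0.0095 q [ 0.04  0.47  1.49 -0.    1.18  0.08]
```

View pics/g2s.png

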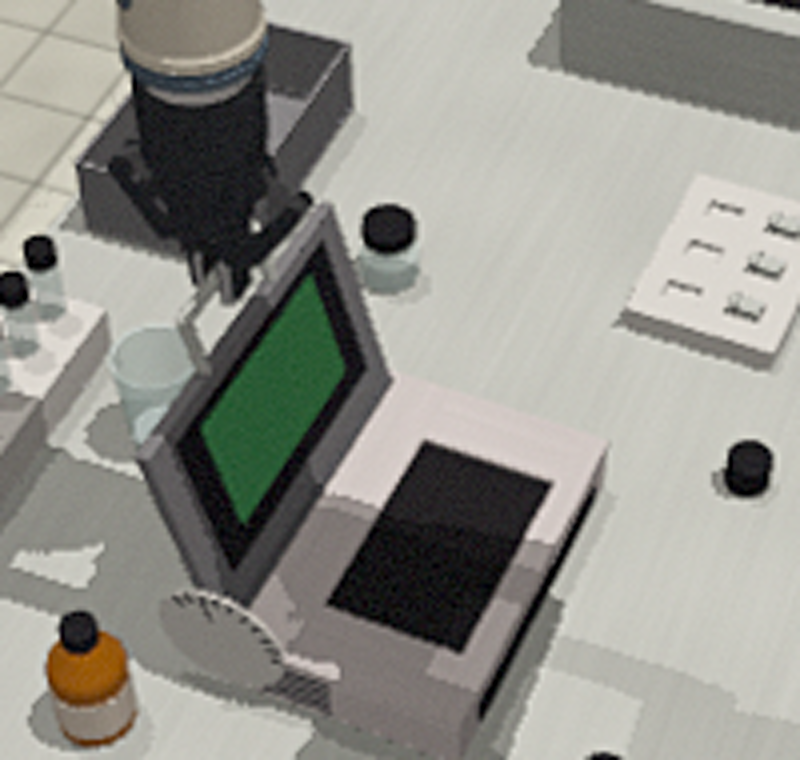

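```bash
python3 - <<'E'
from h import *
hand.move_gripper(.04);st()
p=get_obs()["position"];bot.servo_line(p+[0,0,.1],velocity=.15);st()
bot.reach([.45,.304,.25],down(0));st()
t=cam("top");s=cam("side")
crop(t["frame"],200,80,400,260,4,"g3t");crop(s["frame"],220,150,340,300,5,"g3s")
crop(t["frame"],245,150,385,260,5,"g3td")
E
```

```text
t10.9 p [0.6907 0.0308 0.2331] F [ 0.2 -0.4  0.3] w 0.0400 q [0.04 0.47 1.49 0.   1.18 0.08]
t11.7 p [0.6902 0.0308 0.332 ] F [-0.   0.5 -0.2] w 0.0400 q [ 0.04  0.4   1.38 -0.    1.36  0.08]
t13.1 p [0.451  0.3038 0.2503] F [ 0.5 -0.3  0.2] w 0.0400 q [ 0.59  0.22  1.81 -0.    1.11  0.59]
```

View pics/g3t.png

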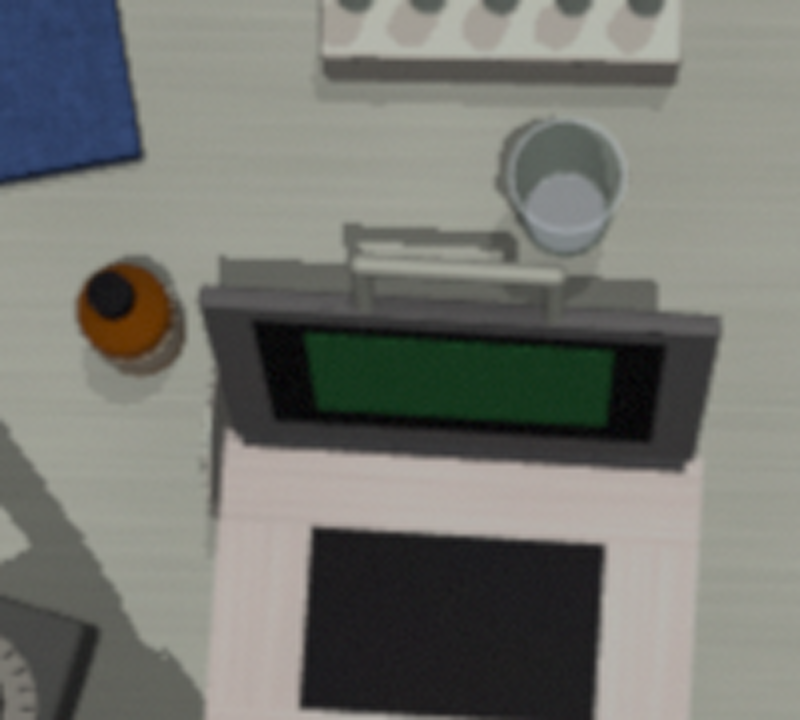

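View pics/g3s.png

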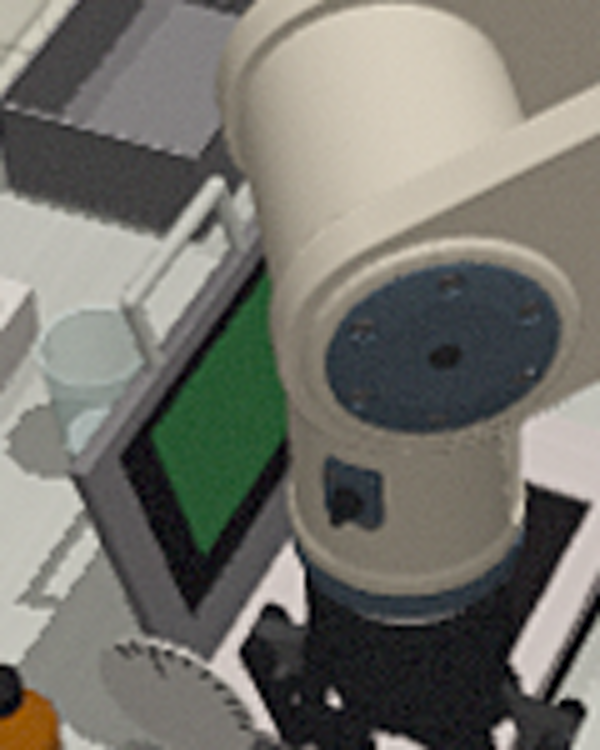

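```bash
python3 - <<'E'
from h import *
np.set_printoptions(precision=4,suppress=True)
t=cam("top");s=cam("side")
f=lambda o,k,u:(o[0]+(u[0]+.5)/k-.5,o[1]+(u[1]+.5)/k-.5)
B=[]
for a,b in(((358,264),(135,303)),((560,276),(215,187))):
    p,e=tri(t,f((200,80),4,a),s,f((220,150),5,b));B.append(p);print(p,e)
m=np.mean(B,0);print(m)
# angle by hinge
def ang(m,H):
    d=m[:2]-H;r=d@EX;z=m[2]-.0495
    return np.degrees(np.arctan2(z,-r)-np.arctan2(.006,.193)),np.hypot(r,z)
print(ang(m,HG),"expect r",np.hypot(.193,.006))
crop(t["frame"],225,180,405,300,4,"dish")
print("fit", ang(np.array([.6907,.0307,.2354]),HG))
# dish: dark mask
g=t["frame"][190:300,240:400].astype(int).max(2)<45
n,l,stt,ce=cv2.connectedComponentsWithStats(g.astype(np.uint8))
i=1+np.argmax(stt[1:,4]);print(stt[i],ce[i]);ys,xs=np.where(l==i)
r=cv2.minAreaRect(np.c_[xs+240,ys+190].astype(np.float32));print(r)
bx=cv2.boxPoints(r);P=np.array([onz(t,b,.045) for b in bx]);print(P,P.mean(0))
E
```

```text
[0.6914 0.077  0.2342] 0.000986455687861436
[ 0.6904 -0.0153  0.2313] 0.003270523711017009
[0.6909 0.0309 0.2328]
(np.float64(105.12657988458095), np.float64(0.19154590110485972)) expect r 0.19309324172533848
fit (np.float64(104.84552189213306), np.float64(0.19401121832745266))
[  36   23   74   48 3122] [72.6547 46.1973]
((312.6006164550781, 236.1651153564453), (71.55432891845703, 43.72148895263672), 3.632951259613037)
[[ 0.4964  0.1165  0.045 ]
 [ 0.5912  0.1132  0.045 ]
 [ 0.5846 -0.0419  0.045 ]
 [ 0.49   -0.0378  0.045 ]] [0.5405 0.0375 0.045 ]
```

View pics/dish.png

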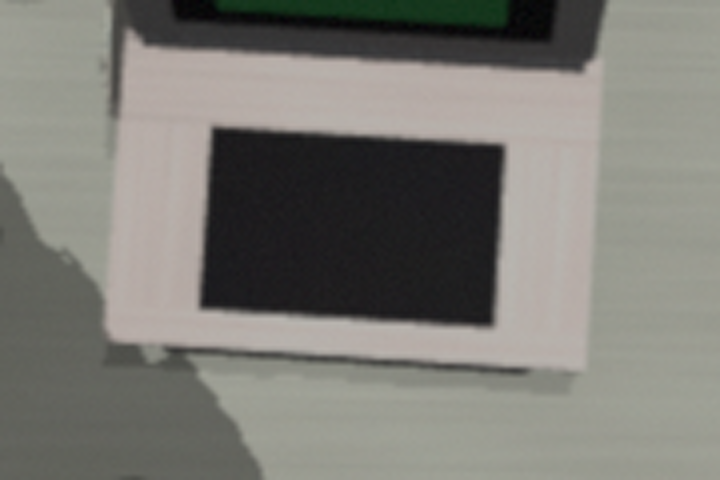

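Triangulation puts the lid at 105.1°, and the dish centre at (0.540, 0.037) agrees with the case. Next is the dial.

```bash
python3 - <<'E'
from h import *
ph0=np.radians(-31.7)
D=[.4908,.305]
bot.reach(D+[.2],down(ph0)); st()
bot.servo_line(D+[.082],velocity=.12); st()
hand.move_gripper(0,40); st()
ph1=np.radians(-15.6+90)
for a in np.linspace(ph0,ph1,7)[1:]:
    bot.reach(D+[.082],down(a)); o=get_obs(); print(o["wrist_force"].round(1),o["ft_torque"].round(2),"%.4f"%o["gripper_width"])
bot.dwell(.3);st()
E
```

```text
t13.9 p [0.4909 0.3047 0.2   ] F [-1.   0.9 -0.7] w 0.0398 q [0.55 0.33 1.78 0.   1.03 1.1 ]
t15.0 p [0.4913 0.3053 0.0827] F [ 0.  -0.   0.3] w 0.0400 q [ 0.55  0.49  1.86 -0.    0.79  1.11]
t15.4 p [0.4908 0.3054 0.0828] F [-2.8  1.2  6.7] w 0.0130 q [0.55 0.49 1.86 0.   0.8  1.11]
[-1.4  0.2  5.9] [-0.13  0.11  0.05] 0.0134
[ 2.  -1.6  5.7] [-0.31 -0.35  0.03] 0.0130
[ 5.3 -2.9  4.3] [-0.29 -0.9   0.02] 0.0137
[ 7.1 -1.1  2.2] [-0.06 -1.13  0.02] 0.0131
[7.8 1.2 0.9] [ 0.21 -1.26  0.05] 0.0132
[ 8.6  3.9 -0.8] [ 0.62 -1.26  0.06] 0.0133
t18.0 p [0.4934 0.3066 0.0829] F [ 8.4  3.3 -0.9] w 0.0131 q [ 0.55  0.49  1.86 -0.    0.79 -0.73]
```

```bash
python3 - <<'E'
from h import *
hand.move_gripper(.04);st()
p=get_obs()["position"];bot.servo_line([p[0],p[1],.2],velocity=.15)
bot.reach([.4165,-.327,.2],down(np.radians(88)));st()
t=cam("top");s=cam("side")
crop(t["frame"],115,200,235,300,6,"d1");crop(s["frame"],225,320,335,420,6,"d1s")
E
```

```text
t18.4 p [0.4902 0.3048 0.0817] F [-0.1 -0.8 -0.9] w 0.0401 q [ 0.55  0.49  1.86  0.    0.79 -0.74]
t21.6 p [ 0.4169 -0.3265  0.2   ] F [0.2 0.1 0.3] w 0.0399 q [-0.67  0.26  1.88  0.    1.   -2.2 ]
```

View pics/d1.png

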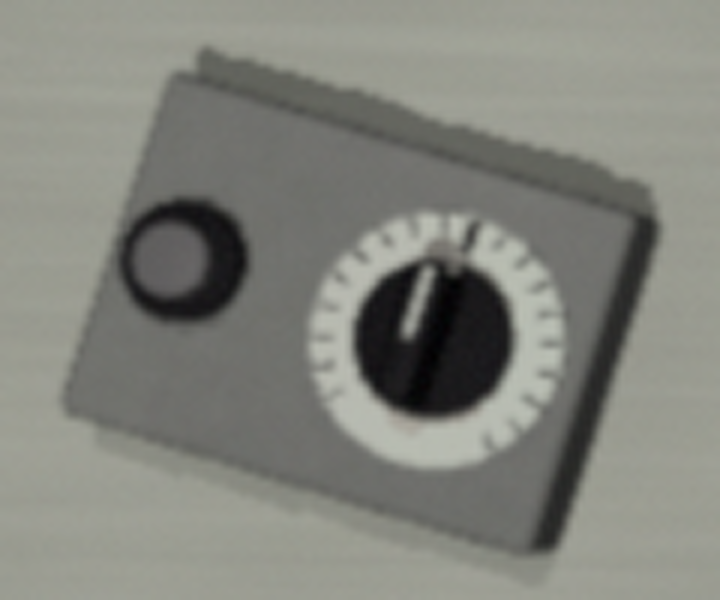

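View pics/d1s.png

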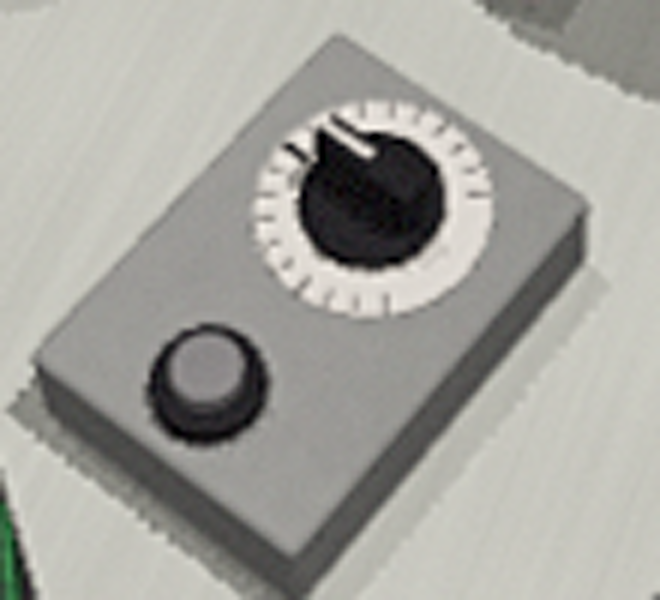

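```bash
python3 - <<'E'
from h import *
np.set_printoptions(precision=4,suppress=True)
t=cam("top")
f=lambda u:(115+(u[0]+.5)/6-.5,200+(u[1]+.5)/6-.5)
im=cv2.resize(t["frame"][200:300,115:235],None,fx=6,fy=6,interpolation=cv2.INTER_CUBIC).max(2)
def ang(P):
    P=np.array(P)[:,:2];d=P-P.mean(0);v=np.linalg.svd(d)[2][0];v*=np.sign(v[0]);return np.degrees(np.arctan2(v[1],v[0])),P.mean(0)
m=np.zeros_like(im);m[262:345,395:438]=im[262:345,395:438]>110
n,l,s_,c_=cv2.connectedComponentsWithStats(m);i=1+np.argmax(s_[1:,4]);ys,xs=np.where(l==i);print(s_[i])
print("pointer",ang([onz(t,f(u),.091) for u in zip(xs,ys)]))
m=np.zeros_like(im);m[215:255,460:490]=im[215:255,460:490]<70
ys,xs=np.where(m);print(len(xs),xs.mean(),ys.mean())
T=[onz(t,f(u),.052) for u in zip(xs,ys)];tk=np.mean(T,0)
# scale centre: outer white ellipse
w=(im>140).astype(np.uint8);w[:, :290]=0
cs=max(cv2.findContours(w,cv2.RETR_EXTERNAL,cv2.CHAIN_APPROX_NONE)[0],key=cv2.contourArea)
e=cv2.fitEllipse(cv2.convexHull(cs));print(e)
C=onz(t,f(e[0]),.052);d=tk-C;print("C",C,"tick dir",np.degrees(np.arctan2(d[1],d[0])),np.linalg.norm(d[:2]))
E
```

```text
[404 268  30  68 789]
pointer (np.float64(-16.290988958273203), array([0.5028, 0.3023]))
0 nan nan<stdin>:12: RuntimeWarning: Mean of empty slice.
  ret = ret.dtype.type(ret / rcount)
  return _methods._mean(a, axis=axis, dtype=dtype,
Traceback (most recent call last):
cv2.error: OpenCV(4.12.0) /io/opencv/modules/imgproc/src/shapedescr.cpp:361: error: (-201:Incorrect size of input array) There should be at least 5 points to fit the ellipse in function 'fitEllipseNoDirect'
```

```bash
python3 - <<'E'
from h import *
t=cam("top")
f=lambda u:(115+(u[0]+.5)/6-.5,200+(u[1]+.5)/6-.5)
im=cv2.resize(t["frame"][200:300,115:235],None,fx=6,fy=6,interpolation=cv2.INTER_CUBIC).max(2)
print(im[350,300:600:10])
w=((im>135)).astype(np.uint8)
w=((im>im[440,430]-15)).astype(np.uint8);w[:,:300]=0;w[:,580:]=0;w[:205]=0;w[475:]=0
n,l,s_,c_=cv2.connectedComponentsWithStats(w);i=1+np.argmax(s_[1:,4]);ys,xs=np.where(l==i);print(s_[i])
e=cv2.fitEllipse(cv2.convexHull(np.c_[xs,ys].astype(np.int32)));print(e)
sub=im[220:250,455:495].astype(float);print(sub.min());m=sub<sub.min()+45;ys,xs=np.where(m);print(xs.mean()+455,ys.mean()+220)
C=onz(t,f(e[0]),.0515);d=onz(t,f((xs.mean()+455,ys.mean()+220)),.0515)-C;print(C,np.degrees(np.arctan2(d[1],d[0])),np.linalg.norm(d))
E
```

```text
[113 157 186 184 186 154  38  24  24  24  25  31  20  11  11  23  28  29
  29  27  26  78 178 187 184 179 165 118 112  93]
[  313   217   247   248 17905]
((436.6009826660156, 340.0585021972656), (244.7320098876953, 250.0768280029297), 33.328433990478516)
70.0
470.2406779661017 235.76271186440678
[0.49075985 0.30579601 0.0515    ] -15.715082738361245 0.03922156688011087
```

The pointer is at -16.3° and the zero tick at -15.7°, so the dial is within about 0.6° of zero. Before picking I'll check the loggers from the dish side.

```bash
cat >> h.py <<'E'
L0=[(.418,-.278),(.4163,-.3277),(.4147,-.3776)]
PJ=np.radians(87.7)
def dishp(x,y): return list(RC+(x-.015)*EX+y*EY)
def shot(n):
    t=cam("top");s=cam("side")
    a=cv2.resize(t["frame"][180:330,240:540],None,fx=2.5,fy=2.5,interpolation=cv2.INTER_CUBIC)
    cv2.imwrite(f"pics/{n}.png",a[:,:,::-1])
    return t,s
def pick(xy,phi=PJ,z=.0375,w=.032):
    hand.move_gripper(w,40)
    bot.reach([*xy,.13],down(phi)); bot.servo_line([*xy,z],velocity=.12)
    hand.move_gripper(0,40); st()
    bot.servo_line([*xy,.13],velocity=.15); return st()["gripper_width"]
def place(xy,phi=PJ,z=.0665):
    bot.reach([*xy,.15],down(phi)); w=st()["gripper_width"]
    if w<.013: print("LOST");return False
    bot.servo_line([*xy,z],velocity=.1); st()
    hand.move_gripper(.034); bot.servo_line([*xy,.15],velocity=.15); return True
E
python3 - <<'E'
from h import *
bot.reach([.5,.15,.3],down(PJ));shot("l0")
E
```

```text
(no output)
```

View pics/l0.png

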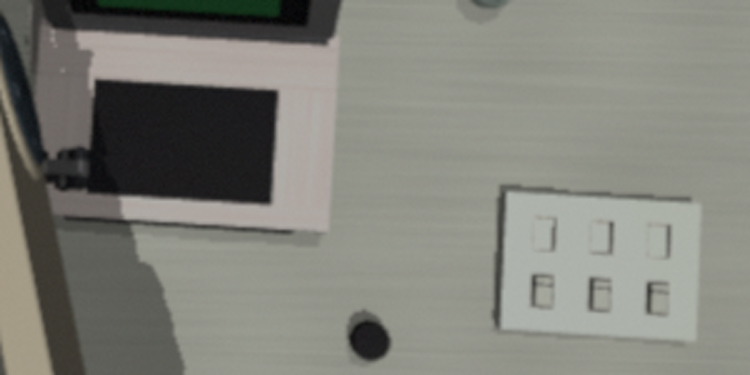

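The loggers are still in the front pockets at crop (543,292), (600,295) and (657,299). I'll transfer the first.

```bash
python3 - <<'E'
from h import *
w=pick(L0[0])
if w>.013: place(dishp(-.01,-.045))
bot.reach([.5,.15,.3],down(PJ));st();shot("l1")
E
```

```text
t26.9 p [ 0.4183 -0.2781  0.0379] F [-0.4  1.2  4.1] w 0.0147 q [-0.59  0.48  2.04  0.    0.62 -2.12]
t27.6 p [ 0.4176 -0.2777  0.1294] F [-0.1  0.3 -0.4] w 0.0143 q [-0.59  0.32  2.   -0.    0.83 -2.12]
t28.7 p [ 0.5281 -0.0085  0.1495] F [0.1 0.4 0.2] w 0.0143 q [-0.02  0.33  1.93 -0.    0.89 -1.55]
t29.7 p [ 0.5286 -0.008   0.0664] F [-0.3 -0.1 -1.2] w 0.0142 q [-0.02  0.45  1.97  0.    0.71 -1.55]
t31.6 p [0.4995 0.1493 0.2985] F [ 0.4  0.1 -1.4] w 0.0344 q [ 0.29  0.14  1.79 -0.    1.21 -1.24]
```

View pics/l1.png

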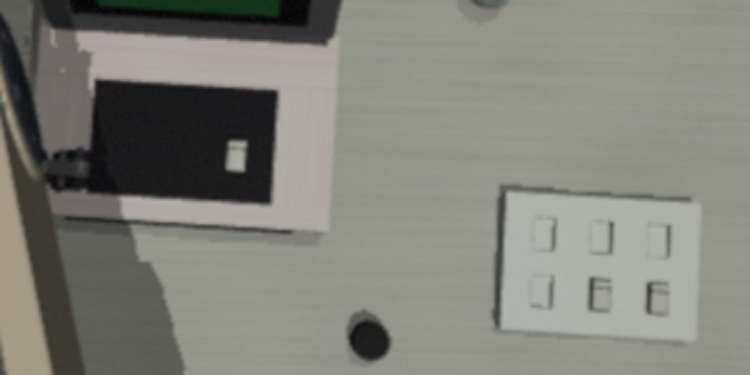

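One logger is in the dish at (236,156), and the other two have not moved.

```bash
python3 - <<'E'
from h import *
w=pick(L0[1])
if w>.013: place(dishp(-.01,0))
bot.reach([.5,.15,.3],down(PJ));st();shot("l2")
E
```

```text
t35.0 p [ 0.4166 -0.3279  0.0379] F [-0.7  0.9  4.8] w 0.0140 q [-0.67  0.51  1.98  0.    0.65 -2.2 ]
t35.8 p [ 0.4159 -0.3274  0.1294] F [ 0.  -0.1  0.2] w 0.0143 q [-0.67  0.36  1.94 -0.    0.85 -2.2 ]
t37.2 p [0.5302 0.0364 0.1497] F [-0.3 -0.2  0. ] w 0.0144 q [ 0.07  0.33  1.92 -0.    0.89 -1.46]
t38.2 p [0.5305 0.0371 0.0665] F [-0.   0.3  0.1] w 0.0140 q [ 0.07  0.46  1.97  0.    0.72 -1.46]
t40.0 p [0.4995 0.1494 0.2983] F [-0.3  0.4  0.1] w 0.0339 q [ 0.29  0.14  1.79 -0.    1.21 -1.24]
```

View pics/l2.png

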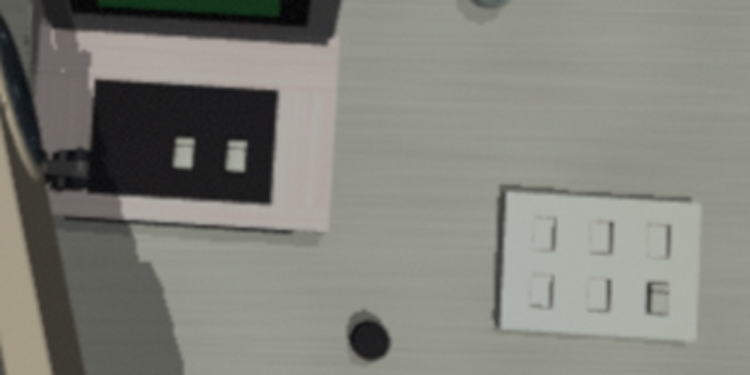

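Two loggers are in the dish, at (184,153) and (236,156). The last is still in its pocket at (657,298).

```bash
python3 - <<'E'
from h import *
w=pick(L0[2])
if w>.013: place(dishp(-.01,.045))
bot.reach([.5,.28,.3],down(PJ));st();t,s=shot("l3")
crop(s["frame"],220,150,400,300,4,"l3s")
E
```

```text
t43.6 p [ 0.415  -0.3778  0.0379] F [-0.8  0.7  3.1] w 0.0145 q [-0.74  0.54  1.91  0.    0.69 -2.27]
t44.3 p [ 0.4143 -0.3772  0.1293] F [-0.2 -0.  -0.5] w 0.0144 q [-0.74  0.4   1.87 -0.    0.87 -2.27]
t46.1 p [0.5322 0.0814 0.1499] F [ 0.9  0.1 -0.7] w 0.0145 q [ 0.15  0.34  1.91 -0.    0.9  -1.38]
t47.0 p [0.5324 0.0821 0.0665] F [-0.3 -0.9 -0.2] w 0.0146 q [ 0.15  0.47  1.95  0.    0.72 -1.38]
t49.1 p [0.4996 0.279  0.2985] F [-0.  -0.8  0.5] w 0.0339 q [ 0.51  0.23  1.69 -0.    1.23 -1.02]
```

View pics/l3.png

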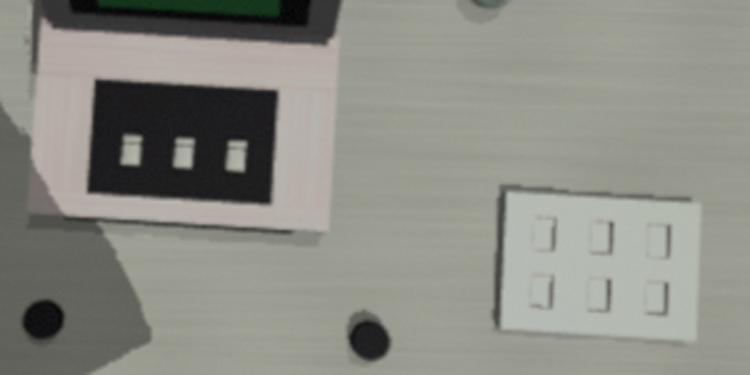

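View pics/l3s.png

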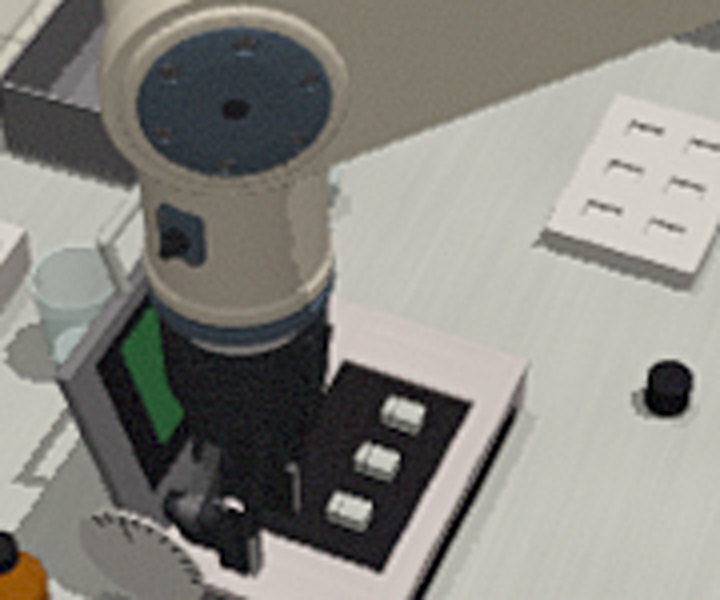

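All three loggers lie flat and apart in the dish, and the tray is empty. Next I'll press the button.

```bash
python3 - <<'E'
from h import *
q=down(np.radians(-15.6))
B=[.516,.395]
hand.move_gripper(0,40)
bot.reach(B+[.14],q);st()
bot.servo_line(B+[.092],velocity=.1);st()
z=.092
while z>.076:
    z-=.001;bot.servo_line(B+[z],velocity=.03);o=get_obs();f=o["wrist_force"][2];print("%.4f %.4f %.1f"%(z,o["position"][2],f))
    if f>16:break
bot.dwell(.4);st()
crop(cam("side")["frame"],200,280,340,420,5,"b")
bot.servo_line(B+[.2],velocity=.15)
bot.reach([.3,.35,.35],q)
t,s=shot("fin")
crop(t["frame"],115,60,515,320,2,"fin_t");cv2.imwrite("pics/fin_s.png",s["frame"][:,:,::-1]);st()
E
```

```text
t51.3 p [0.5162 0.395  0.1403] F [ 0.4  0.8 -0.8] w 0.0000 q [ 0.65  0.5   1.66 -0.    0.97  0.92]
t51.9 p [0.5161 0.395  0.092 ] F [-0.   0.2  0.4] w 0.0001 q [0.65 0.56 1.69 0.   0.89 0.92]
0.0910 0.0916 0.1
0.0900 0.0901 -0.0
0.0890 0.0891 1.1
0.0880 0.0881 1.6
0.0870 0.0871 3.3
0.0860 0.0861 3.9
0.0850 0.0851 3.3
0.0840 0.0841 4.6
0.0830 0.0831 4.1
0.0820 0.0830 13.5
0.0810 0.0828 20.7
t55.1 p [0.5162 0.3951 0.0828] F [-3.9 -2.8 20.1] w 0.0000 q [ 0.65  0.57  1.69 -0.    0.87  0.92]
t57.2 p [0.3007 0.3501 0.349 ] F [0.8 0.2 0.3] w 0.0001 q [ 0.86  0.    1.84 -0.    1.3   1.13]
```

View pics/b.png

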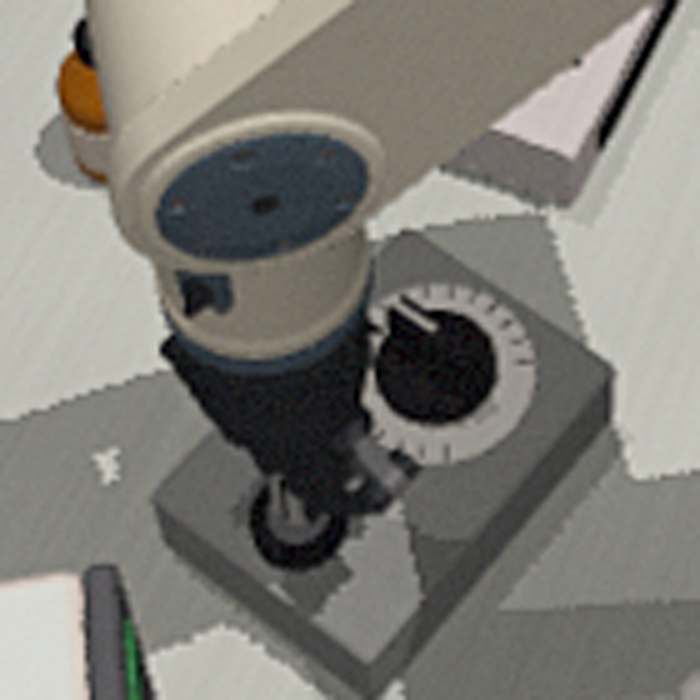

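View pics/fin_t.png

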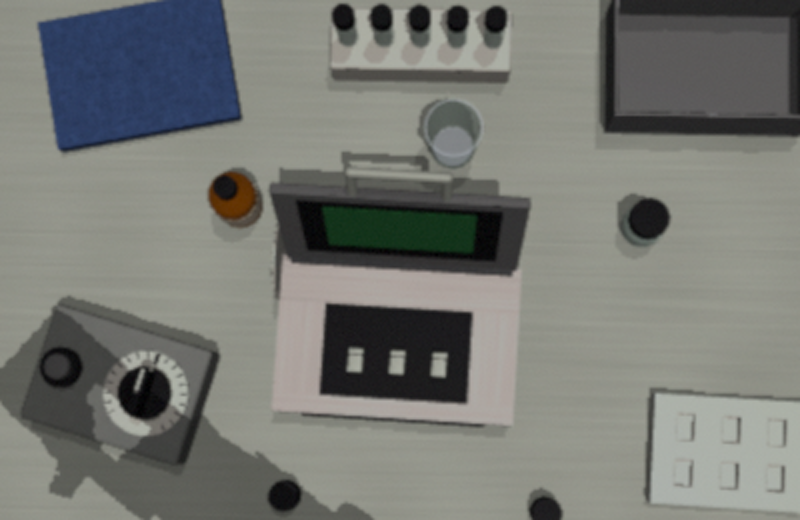

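View pics/fin_s.png

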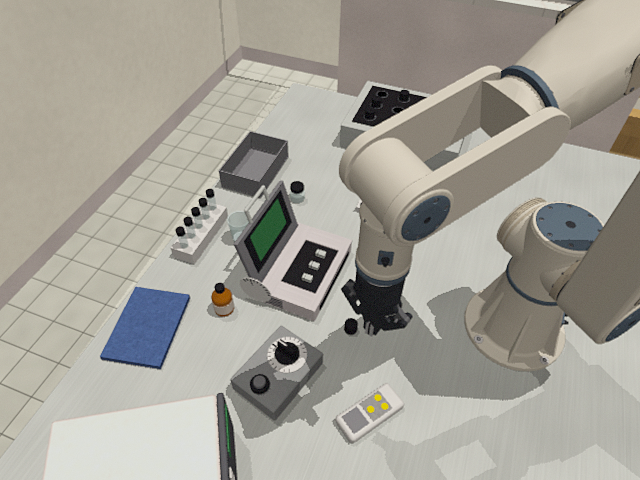

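The button went down its full 6 mm before hitting the stop at 20 N. The handle bar is still at about (289,146) in the top view, so the lid hasn't moved. The dial, loggers and bystanders are also unchanged.

```bash
python3 -c "
from h import *
hand_in();st()"
```

```text
the job is handed in; nothing more can be done
the job is handed in; nothing more can be done
```

I finished the job in the order you asked and handed it in at about 57 s of the 210 s allowed. The hand-in gives no verdict, so these results are from my own checks:

- **Lid:** after I let go, it measured 105.1° from the two camera views. At the end the handle bar was at the same place in the top view, so the lid had not moved.
- **Dial:** its pointer was within about 0.6° of the zero tick when I measured it after letting go. It looked unchanged in the last pictures, though I did not measure it again.
- **Loggers:** three were present. All three lie flat and apart on the dish floor, and the tray is empty. I saw no logger knocked aside and no grip slip.
- **Start button:** it went down its full 6 mm and met its stop, with a peak of about 20 N, after all the loggers were in.
- **Bystanders:** the bottle, jar, stoppers, meter and beaker look undisturbed in the last pictures. I compared them by eye.

**Disagreements with my estimates:** the wrist force rose to about 34 N partway through raising the lid, more than the roughly 4 N the hinge needs. The cause is either a small error in my hinge position or a fingertip rubbing the lid edge. There was also about 9 N of sideways force while turning the dial. The wrist force stayed well below the 120 N limit.

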